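Hook the fallen vent cap out of the gap beside the rice cooker

ROBOT

A 7-joint arm with a two-finger parallel gripper is mounted at the origin on the work surface. World frame = base frame: x ahead of the robot, y to its left, z up, the work surface at z = 0. Lengths are in m, angles in rad, forces in N, time in s.
With the tool pointing down it reaches from about 0.425 to 0.95 m from the base axis. Payload 4.7 kg.
Tool frame: the origin (TCP) lies on the centre line of the jaws, within the pads' length; the fingertips stand robot.nose_length ahead of it and the grasp point (between the pads) lies 8 mm behind it (robot.nose_length is the distance from the TCP to the fingertips, in m); z points along the fingers, x is the direction in which the jaws open and shut, and the axes are right-handed (so a half turn about z gives the same grasp; the last joint's range is limited). The gripper opens to 85 mm and grips with 20 to 120 N. Pads are 22 mm wide; open, the fingers measure 114 mm over their backs; the gripper's body (76 mm by 85 mm) begins 54 mm behind the grasp point. The pads swing forward as they close: fully open they stand 13 mm farther back than shut.
Start: joints at [1.125, 0.469, -0.049, 1.532, 0.024, 1.141, -0.082], TCP at [0.273, -0.617, 0.242] pointing down, gripper open.
Joint ranges: [-2.59, 2.59], [-0.33, 1.99], [-1.39, 1.29], [0.1, 2.45], [-1.04, 4.18], [0.21, 1.99], [-2.66, 2.66]. Speed limits (rad/s): [2.57, 2.57, 3.14, 3.14, 3.14, 3.14, 3.14].

INTERFACE

Orientations are given as [roll, pitch, yaw] about the fixed x, y, z axes, in that order (R = Rz(yaw) Ry(pitch) Rx(roll)).
In Python, from plant import robot gives the robot as it stands. Calls block until the motion is done:
- robot.goto(position, orientation): joint-space move of the TCP to a pose.
- robot.move_straight(position, vel=0.15, attitude=None, contact_N=None): straight line of the TCP; attitude=None keeps the orientation; vel is the mean speed in m/s. With contact_N (N) it stops when the force on the tool has changed by that much, and returns True; else False.
- robot.move_joints(angles): joint-space move.
- robot.grip(opening, strength=None): opening from 0.0 (shut) to 1.0 (fully open); strength is the grip in N (None keeps the last); returns when the fingers have stopped.
- robot.sleep(seconds).
- robot.inverse_kinematics(position, orientation): joint angles nearest the present ones, or None.
- robot.sense(): the state.
- robot.grab_frame(name): name is "side" or "top" or "wrist"; returns a dict with "image" (420x560x3 uint8, red, green, blue), "range_z" (420x560 float32, m along the optical axis (not along the pixel's ray), 0 where there is no reading), "fx", "fy", "cx", "cy" (pixels), "dist_coeffs" ([k1, k2, p1, p2, k3] as OpenCV has them; the pictures are not rectified), "R" (3x3) and "t" (3): a world point X has camera coordinates R X + t. Camera axes: x right, y down, z forward; pixel columns grow to the right and rows downward; lengths in m; the calibration is good to about 2 mm. A picture is of the moment at which its call begins.
A pose or a line that the arm cannot do raises robot.IKError and nothing moves.
- robot.close_job(): hands the job in, once; it reports no verdict.
The state is a dict: "t": time; "joint_pos": joint angles; "joint_velocities": joint speeds; "effort": joint torques, N m; "tcp_pos": TCP position; "tcp_rot": TCP orientation; "wrist_force": force on the tool from outside, world axes, zero at the start; "torque": the same for the moment, N m; "opening": opening from 0.0 (shut) to 1.0 (fully open).
Only numpy, scipy, OpenCV 4.12 (cv2) and the standard library are available. Lean on these libraries where they do the work, as an engineer would, in place of code of your own. Each camera call takes 0.05 s, during which the arm holds its last target. There are 200 camera calls.

TASK

The lunch box's yellow vent cap has fallen into the narrow gap between the rice cooker and the green storage bin: take the bent steel hook by its handle, reach over the cap, set the foot down behind it and draw the cap out along the gap floor until it lies flat on the open ledge, in front of the mouth and a finger's width or more clear of it. Keep the foot lightly on the floor as you draw, rising and sinking with the thin metal lining, which is buckled up somewhere and must not be pressed hard, and do not push hard against the cooker or the bin. Then set the hook down standing on its handle's flat base on the ledge, clear of the gap and the cap; do not touch the cap with the gripper, and leave everything else where it stands.

Things in the scene. Friction and masses are not known exactly. Their poses are not given: they have to be found in the camera images.
- liner: Gap floor: metal strip fixed on the ledge, 38 wide, 184 long, 2 thick. Origin on the ledge in the middle of the gap's open mouth; +y runs into the gap, x across it (walls at x = -21 and +20), z up. The gap is straight and open above. Rigid to the touch; keep the hook's force on it under 12 N (2 to 4 N is enough to follow it).
- gap_end (a point): Middle of the closed far end of the gap, at floor level: x = 0, y = 185, z = 2 of the strip. Between mouth and cap the strip is buckled up into a full-width crosswise hump: 8 long flat top, 8 to 11 above the strip, a 20 degree ramp either side, its middle somewhere from y = 39 to 69; its place and height differ each time and are not reported.
- cap: Yellow plastic vent cap, a flat disc 30 in diameter, 4 thick, 10 to 30 g. Origin at the centre of its underside, z up. It lies flat on the strip, with its centre 122 to 146 in from the mouth and up to 4 off the gap's middle line.
- hook: Bent hook, 313 long, 140 g, standing on the ledge. Teal handle block 100 (x, -50 to 50) by 22 (y) by 30 tall; origin at the centre of its underside, +x along the rod to the foot, z up. A 6 thick steel rod leaves it 21 above the base, runs level to x = 260 and is bent down there as a flat foot 5 thick (x), 22 wide (y), from 24 above the base down to base level.
- hook_tip (a point): Centre of the lower edge of the hook's foot, at x = 260, y = 0, z = 0 of the hook; same axes as the hook. A push of a few newtons on the foot can make the handle pivot slightly in a gripper, so the foot may drift relative to the hand; forces at the hand show the contact.
- cooker: White rice cooker, fixed: 200 (x) by 200 (y) and 166 high, lid handle up to 187. Origin at the centre of its underside. Its flat -x side is one wall of the gap (wall at x = -100); the mouth is level with its -y side.
- bin: Green storage bin with wooden lid, fixed: 90 (x) by 200 (y), 97 high, lid knob up to 110. Origin at the centre of its underside. Its +x side is the other wall of the gap, and the panel closing the gap's far end belongs to it.
- lunch_box: Bystander: pink lunch box with clipped-on lid, 124 x 182 x 60. Origin at the centre of its underside.
- cup: Bystander: glass cup, 72 in diameter, 90 high. Origin at the centre of its underside.
- sauce: Bystander: amber glass sauce bottle, 56 in diameter, 150 high. Origin at the centre of its underside.
- paddle: Bystander: steel rice paddle lying flat, 200 long along its x, about 30 high at most. Origin under its middle.
- spoon: Bystander: white ceramic soup spoon lying flat, 130 long along its x, about 30 high at most. Origin under its middle.
- bowl: Bystander: blue ceramic bowl, 104 in diameter, 50 high. Origin at the centre of its underside.

How it is judged:
By the outcome, as a careful person would: the job done as asked, in the order asked, and still so for the second after the job is handed in, with the robot touching nothing.
It also fails if it takes over 72 s, if anything falls off the work surface, if the arm or the gripper's body presses on something with over 40 N, if the wrist force passes 120 N, or if a joint passes its speed limit or range.

## Working session

There is one attempt and no reset: what is moved stays moved. The work goes in short steps, each a Python script; the robot and the scene stay as the last script left them, time stands still between calls to the robot, and variables do not carry over. Pictures are saved under pics/ and viewed, about 8 in all and at most 12, crops included, and the job is handed in when it is done.

```bash
ls; mkdir -p pics
cat > h.py <<'E'
import numpy as np, cv2
from plant import robot
def save(f,n): cv2.imwrite(f'pics/{n}.png',f['image'][:,:,::-1])
def world(f,u,v,z=None):
    K=np.array([[f['fx'],0,f['cx']],[0,f['fy'],f['cy']],[0,0,1]])
    p=cv2.undistortPoints(np.array([[[u,v]]],float),K,np.array(f['dist_coeffs'],float))[0,0]
    d=np.array([p[0],p[1],1.]);R=np.array(f['R']);t=np.array(f['t'])
    c=-R.T@t; w=R.T@d
    if z is None:
        r=f['range_z'][int(round(v)),int(round(u))]; return c+w*r if r>0 else None
    return c+w*(z-c[2])/w[2]
E
python3 - <<'E'
from h import *
import pickle
s=robot.sense();print(s,robot.nose_length)
fs={n:robot.grab_frame(n) for n in('side','top','wrist')}
pickle.dump(fs,open('f0.pkl','wb'))
for n in fs: save(fs[n],n+'0')
cv2.imwrite('pics/a.png',cv2.resize(np.hstack([fs['side']['image'],fs['top']['image']])[:,:,::-1],(1120,420))[:, :])
for n in fs:
  f=fs[n];R=np.array(f['R']);print(n,-R.T@np.array(f['t']),R[2],f['fx'])
E
```

```text
pics
{'t': 0.0, 'joint_pos': array([ 1.12510329,  0.46943487, -0.04856815,  1.53372094,  0.02410341,
        1.14102051, -0.08228684]), 'joint_velocities': array([ 0.00039364, -0.00073251,  0.00168955,  0.0009297 , -0.00198906,
       -0.00021597, -0.00040448]), 'effort': array([ 5.06722936e-04, -5.10303462e+01, -4.64304734e-02, -2.37710935e+01,
        1.07904029e-02,  7.60715251e-03,  1.17525241e-05]), 'tcp_pos': array([ 0.27301822, -0.61668453,  0.24125433]), 'tcp_rot': array([ 3.14150184e+00,  1.99592165e-03, -1.15398048e+00]), 'wrist_force': array([ 0.16914486, -0.19413448,  0.58395871]), 'torque': array([ 0.00224815, -0.06884323, -0.00158746]), 'opening': 1.0005073340905353} 0.011
side [-0.12034805  0.7667998   1.09170026] [ 0.46952193 -0.49950879 -0.72803855] 481.89409842305224
top [0.53061278 0.06320905 1.09822978] [ 0.04041811 -0.01298818 -0.99909844] 405.7978054003314
wrist [ 0.34506347 -0.58595161  0.37392606] [-0.28100459 -0.12294493 -0.95179881] 358.509990122266
```

View pics/top0.png

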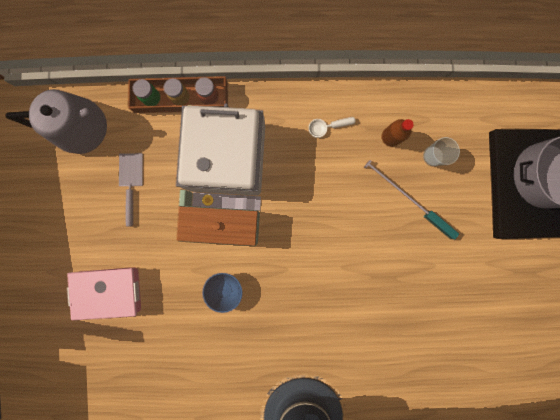

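View pics/side0.png

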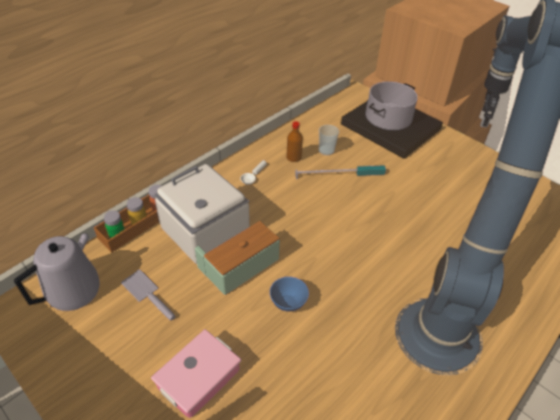

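Top: the gap is at about row 201, mouth near (261,205), cap near (208,200), hook foot at (369,164), handle (426,212)–(458,236). Next I'll enlarge the gap and the hook.

Run:
```python
from h import *
import pickle
fs=pickle.load(open('f0.pkl','rb'));f=fs['top'];im=f['image'][:,:,::-1]
a=cv2.resize(im[180:220,170:270],None,fx=8,fy=8,interpolation=cv2.INTER_CUBIC)
b=cv2.resize(im[155:245,360:466],(318*2-0,270),interpolation=cv2.INTER_CUBIC)
b=cv2.resize(im[155:245,360:465],None,fx=3,fy=3,interpolation=cv2.INTER_CUBIC)
o=np.zeros((590,800,3),np.uint8);o[:320]=a;o[320:590,:315]=b
cv2.imwrite('pics/c1.png',o)
for n,u,v,z in[('handle near',426,212,.03),('handle end',458,236,.03),('foot',369,164,.024),('cap',208,200,.006),('mouth',261,205,.002),('cooker corners',263,110,.166),('c',260,188,.166),('c',181,187,.166),('c',184,106,.166),('bin',258,244,.097),('b',178,240,.097),('b',179,206,.097),('b',259,210,.097)]:
  print(n,world(f,u,v,z).round(4),world(f,u,v))
```

```text
handle near [ 0.5465 -0.3392  0.03  ] [ 0.54658997 -0.34215319  0.02209257]
handle end [ 0.4803 -0.4254  0.03  ] [ 0.47911652 -0.43694741  0.00480178]
foot [ 0.6782 -0.1902  0.024 ] [ 0.67802612 -0.18983212  0.02542101]
cap [0.5906 0.244  0.006 ] [0.59075662 0.24436862 0.0039937 ]
mouth [0.5746 0.1015 0.002 ] [0.57464967 0.10151889 0.00139078]
cooker corners [0.7895 0.0874 0.166 ] [0.83484617 0.09169522 0.00263709]
c [0.6073 0.0974 0.166 ] [0.61530838 0.1009896  0.06799131]
c [0.6131 0.2797 0.166 ] [0.61629123 0.28816295 0.12974676]
c [0.8029 0.272  0.166 ] [0.81022429 0.27755695 0.14104009]
bin [0.4749 0.1073 0.097 ] [0.46959679 0.11148374 0.00111897]
b [0.4883 0.3046 0.097 ] [0.48832399 0.30426267 0.09822657]
b [0.5722 0.3012 0.097 ] [0.57221886 0.30150005 0.09554388]
b [0.5586 0.1033 0.097 ] [0.56120245 0.10712015 0.00235348]
```

View pics/c1.png

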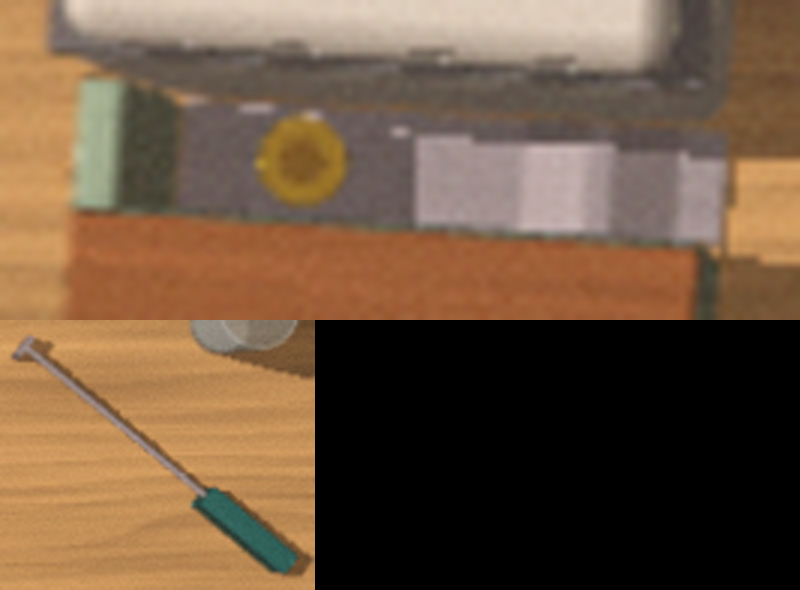

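Gap shows the cap at crop (303,160), the foot and handle are clear, and shading suggests a hump around crop x 520–680. I'll check frame, cap, hump (from depth) and hook numbers.

Run:
```python
from h import *
import pickle
fs=pickle.load(open('f0.pkl','rb'));f=fs['top']
g=lambda c,r,z,u0=170,v0=180,k=8: world(f,u0+(c+.5)/k-.5,v0+(r+.5)/k-.5,z)[:2]
bl,br=g(72,212,.097),g(695,248,.097); print('bin edge',bl,br,np.linalg.norm(bl-br))
m1,m2=g(722,155,.002),g(722,243,.002); print('mouth',m1,m2,np.linalg.norm(m1-m2))
e=g(180,150,.002);print('end',e)
d=bl-br;d/=np.linalg.norm(d);x=np.array([d[1],-d[0]])
print('dir',d)
O=m2+x*.019; 
print('O via corner m2',O,'via bin', br+x*.021-0*d)
cap=g(303,160,.006)
for n,p in(('cap',cap),('end',e),('m1',m1),('m2',m2),('bl',bl),('br',br)): print(n,(p-O)@x,(p-O)@d)
h=lambda c,r,z:g(c,r,z,360,155,3)
ft,hn,hf=h(27,26,.024),h(204,177,.03),h(285,241,.03)
print('hook',ft,hn,hf,np.linalg.norm(hn-hf),np.linalg.norm(ft-hf),[np.degrees(np.arctan2(*(ft-q)[::-1])) for q in(hn,hf)],np.degrees(np.arctan2(*(hn-hf)[::-1])))
# depth profile
P=[]
for v in range(196,210):
  for u in range(190,264):
    p=world(f,u,v)
    if p is not None:
      q=p[:2]-O; P.append((q@x,q@d,p[2]))
P=np.array(P)
for y in np.arange(-.006,.185,.006):
  k=(abs(P[:,0])<.013)&(abs(P[:,1]-y)<.003)&(P[:,2]<.03)
  print(round(y*1000),k.sum(),(np.median(P[k,2])*1000).round(1) if k.any() else'',end=' | ')
```

```text
bin edge [0.57202415 0.30224503] [0.55729209 0.10967152] 0.19313619329859072
mouth [0.59109067 0.1044232 ] [0.56133969 0.1049373 ] 0.029755412826930786
end [0.59626783 0.28795133]
dir [0.0762781  0.99708658]
O via corner m2 [0.58028434 0.10348802] via bin [0.57823091 0.10806968]
cap 0.0007026005503361496 0.14252413549338694
end 0.001866409013693602 0.1851450834004248
m1 0.010703508903705151 0.0017567445200100792
m2 -0.019000000000000006 -4.8227998929050865e-18
bl -0.023396930585353293 0.19754787677242694
br -0.023396930585353293 0.00441168347383621
hook [ 0.68003169 -0.18932193] [ 0.54192841 -0.34359519] [ 0.48321379 -0.41623685] 0.09340352074882749 0.30037920920461125 [np.float64(48.16553814500789), np.float64(49.062799831121254)] 51.05217223869295
-6 18 1.1 | 0 21 1.1 | 6 22 2.5 | 12 24 3.0 | 18 20 3.6 | 24 23 5.0 | 30 24 8.3 | 36 20 10.1 | 42 18 11.1 | 48 22 10.4 | 54 22 8.8 | 60 20 5.7 | 66 23 3.6 | 72 20 4.2 | 78 21 2.6 | 84 20 3.3 | 90 23 2.5 | 96 20 3.3 | 102 20 1.2 | 108 22 3.0 | 114 21 2.1 | 120 24 2.8 | 126 21 2.6 | 132 19 5.2 | 138 22 6.9 | 144 21 7.2 | 150 18 7.2 | 156 18 4.9 | 162 19 2.1 | 168 20 3.2 | 174 19 2.9 | 180 17 2.7 |
```

Run:
```python
from h import *
import pickle
a=np.radians(48.7)
robot.goto([.515,-.376,.20],[np.pi,0,a-np.pi/2])
f=robot.grab_frame('wrist');pickle.dump(f,open('f1.pkl','wb'));save(f,'w1')
s=robot.sense();print(s['t'],s['tcp_pos'],s['tcp_rot'],s['joint_pos'],s['wrist_force'],s['torque'])
im=f['image'];m=((im[:,:,1].astype(int)-im[:,:,0]>25)).astype(np.uint8)
n,l,st,c=cv2.connectedComponentsWithStats(m);print([(st[i],c[i]) for i in range(1,n) if st[i,4]>300])
```

```text
1.5 [ 0.51351985 -0.37854825  0.20014927] [ 3.14018342e+00 -5.61384687e-04 -7.24991285e-01] [ 0.72834662  0.45563388 -0.22016966  1.66433598  0.1138168   1.03378445
 -0.25335407] [ 0.58131023 -0.24346846 -0.13177792] [-0.00632789  0.00982751  0.05879539]
[(array([ 271,  134,   25,  111, 2607], dtype=int32), array([283.57537399, 188.32642885]))]
```

View pics/w1.png

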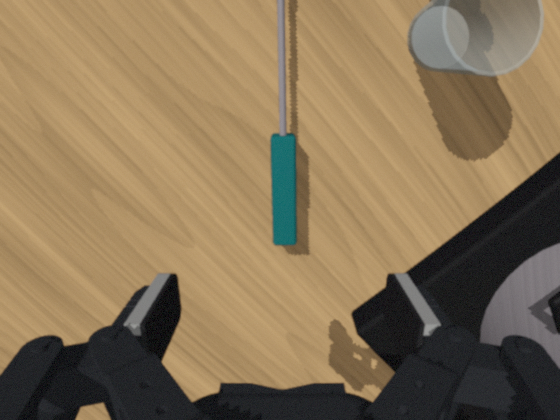

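Wrist view: handle top from (283,134) to (285,244), cleanly between the jaws' line; nothing close by except cup and stove.

Run:
```python
from h import *
import pickle
f=pickle.load(open('f1.pkl','rb'))
A=world(f,283.3,134,.03);B=world(f,285,245,.03);r=world(f,281.5,3,.021)
print(A,B,np.linalg.norm(A-B),[np.degrees(np.arctan2(*(p-q)[1::-1])) for p,q in((A,B),(r,A),(r,B))])
a=np.arctan2(*(r-B)[1::-1]);d=np.array([np.cos(a),np.sin(a)])
c=(A+B)[:2]/2;print('centre',c)
p=c+.010*d
o=[np.pi,0,a-np.pi/2]
s0=robot.sense()
robot.goto([*p,.10],o); robot.sleep(.2)
s=robot.sense();print(s['t'],s['tcp_pos']-[*p,.1],s['wrist_force'],s['torque'])
print(robot.move_straight([*p,.016],vel=.1,contact_N=6)); s=robot.sense();print(s['tcp_pos'],s['wrist_force'])
robot.grip(0,strength=110); robot.sleep(.2)
s=robot.sense();print(s['t'],s['tcp_pos'],s['tcp_rot'],s['opening'],s['wrist_force'],s['torque'])
robot.move_straight([*p,.10],vel=.1);robot.sleep(.2)
s=robot.sense();print(s['t'],s['tcp_pos'],s['tcp_rot'],s['opening'],s['wrist_force'],s['torque'])
np.save('a.npy',[a,*c])
```

```text
[ 0.54487904 -0.34600528  0.03      ] [ 0.47945604 -0.42257973  0.03      ] 0.10071650767348328 [np.float64(49.49037323544753), np.float64(49.356943157860876), np.float64(49.422891791915966)]
centre [ 0.51216754 -0.38429251]
2.1833 [ 0.00133925 -0.00120523  0.00267661] [0.00144651 0.15758291 0.53094113] [-0.00068975 -0.03850511  0.04228669]
False
[ 0.51923033 -0.37698396  0.01662492] [-0.00582697  1.27808865  0.60996789]
3.9833 [ 0.51902568 -0.37694825  0.01658726] [-3.14157168e+00 -9.54767668e-04 -7.08205279e-01] 0.23463848901628423 [-0.94863448  0.12491719  5.65644779] [0.1353794  0.15316334 0.00580702]
5.175 [ 0.51832171 -0.37646396  0.09918507] [ 3.14148191e+00  1.40407269e-03 -7.08173140e-01] 0.2337565229212401 [ 0.83642593 -0.56468071 -0.346459  ] [-0.02007055  0.05288523 -0.00800264]
```

```bash
cat >> h.py <<'E'
d=np.array([.0762781,.99708658]);x=np.array([d[1],-d[0]]);O=np.array([.5803,.1040])
ang=np.arctan2(d[1],d[0]);L=.250
def tcp(xt,yt,zt,h=.0166): # tip (gap frame, z world) -> TCP
    return [*(O+x*xt+d*(yt-L)),zt+h]
ori=[np.pi,0,ang-np.pi/2]
E
python3 - <<'E'
from h import *
import pickle
robot.move_straight([.5183,-.3765,.16],vel=.15)
robot.goto(tcp(0,-.05,.143),ori)
robot.move_straight(tcp(0,.172,.143),vel=.18);robot.sleep(.2)
s=robot.sense();print(s['t'],s['tcp_pos']-tcp(0,.172,.143),s['tcp_rot'],s['wrist_force'],s['torque'],s['joint_pos'])
F={n:robot.grab_frame(n) for n in('wrist','top')};pickle.dump(F,open('f2.pkl','wb'))
save(F['wrist'],'w2')
im=F['top']['image'][170:225,165:275,::-1];b=cv2.resize(im,(770,385),interpolation=cv2.INTER_CUBIC)
cv2.imwrite('pics/t2.png',b)
E
```

```text
8.075 [ 2.64147252e-05 -9.95749182e-04 -2.46619487e-05] [ 3.14125680e+00  1.36288498e-05 -7.79026678e-02] [-0.76673229 -0.3217133  -0.92516055] [ 0.02019452  0.0079348  -0.03631954] [ 0.23696169  0.43433747 -0.460738    1.84204928  0.23785623  0.91965906
 -0.40994707]
```

View pics/w2.png

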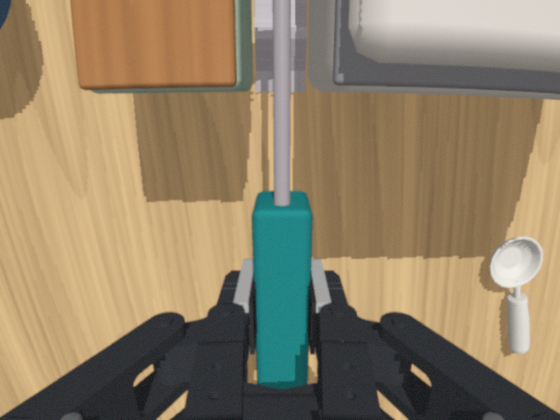

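View pics/t2.png

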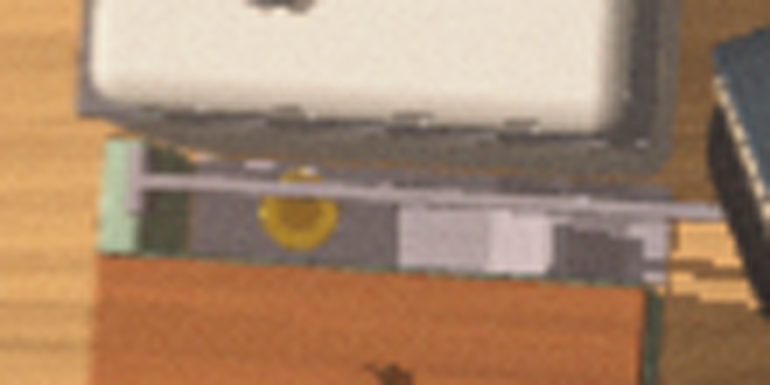

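Wrist: gap mouth between bin (254,90) and cooker (309,89), rod centred on it. Top: foot at (137,181) of the crop, over the far end. Checking numbers.

Run:
```python
from h import *
import pickle
F=pickle.load(open('f2.pkl','rb'));w,t=F['wrist'],F['top']
G=lambda p:np.round([(p[:2]-O)@x*1000,(p[:2]-O)@d*1000,p[2]*1000],1)
for n,f,u,v,z in[('foot top',t,165+137.5/7-.5,170+181.5/7-.5,.167),('cap',t,165+298.5/7-.5,170+209/7-.5,.006),('strip L',w,256,92,.002),('strip R',w,304,91,.002),
 ('bin wall base',w,254,91,0),('cooker wall base',w,308,91,0),('lid corner',w,235,86,.097),('lid edge far',w,235,3,.097),
 ('rod near',w,282.5,190,.164),('rod far',w,281,3,.164),('handle front',w,282.5,193,.173)]:
  print(n,G(world(f,u,v,z)))
y,xx=np.mgrid[0:95,245:312]
```

```text
foot top [  0.2 168.9 167. ]
cap [  1.2 142.8   6. ]
strip L [-19.8  -0.1   2. ]
strip R [17.5  0.6  2. ]
bin wall base [-21.5   0.6   0. ]
cooker wall base [20.8  0.6  0. ]
lid corner [-24.1   2.6  97. ]
lid edge far [-22.9  42.9  97. ]
rod near [  0.6 -35.6 164. ]
rod far [1.00e-01 2.76e+01 1.64e+02]
handle front [  0.6 -34.3 173. ]
```

```bash
cat >> h.py <<'E'
def ft(n=5):
    W=[]
    for i in range(n):
        s=robot.sense(); W.append([*s['wrist_force'],*s['torque']]); robot.sleep(.01)
    W=np.mean(W,0)
    return np.array([W[:2]@x,W[:2]@d,W[2],W[3:5]@x,W[3:5]@d,W[5]])  # gap frame
E
python3 - <<'E'
from h import *
robot.move_straight(tcp(.0005,.172,.018),vel=.15);robot.sleep(.2)
A=np.array([ft(1) for i in range(10)]);b=A.mean(0);print(b.round(3),A.std(0).round(3))
np.save('bias.npy',b)
for z in(.010,.006,.004,.003,.002,.001,0,-.001,-.002):
    robot.move_straight(tcp(.0005,.172,z),vel=.03);w=ft(4)-b
    s=robot.sense();print(z,s['t'],(s['tcp_pos']-tcp(.0005,.172,z)).round(4),w.round(2))
    if abs(w[3])>.4 or w[2]>3:break
E
```

```text
[-0.068  0.253 -1.719 -0.043 -0.005  0.009] [0.631 0.429 0.607 0.035 0.033 0.027]
0.01 9.8917 [-0.0001  0.     -0.0002] [-0.05 -0.04  0.34 -0.    0.03 -0.03]
0.006 10.2083 [-0.0001 -0.     -0.0002] [-0.16 -0.75  0.52  0.    0.01 -0.  ]
0.004 10.4917 [-0.0001 -0.     -0.0001] [ 0.21 -0.07  0.86  0.03 -0.01 -0.02]
0.003 10.775 [-0.  0. -0.] [ 0.18  0.19  0.34  0.05  0.01 -0.01]
0.002 11.0583 [0. 0. 0.] [ 0.44 -0.24  0.4   0.01 -0.   -0.04]
0.001 11.3417 [0.0001 0.     0.0001] [-0.09 -0.95  1.29  0.2  -0.02  0.02]
0 11.625 [ 0.0002 -0.      0.0003] [-0.39 -0.89  4.29  0.22  0.15  0.05]
```

Fz rose while the moment stalled: probably the handle's base is touching the ledge. I'll pitch the foot down 1.5° so only the foot makes contact.

```bash
cat >> h.py <<'E'
from scipy.spatial.transform import Rotation as Rt
x3=np.array([*x,0]);d3=np.array([*d,0])
def pose(xt,yt,zt,th=np.radians(1.5),h=.0166):
    Rp=Rt.from_rotvec(-th*x3); off=Rp.apply(L*d3-np.array([0,0,h]))
    p=np.array([*(O+x*xt+d*yt),zt])-off
    return p,(Rp*Rt.from_euler('xyz',ori)).as_euler('xyz')
E
python3 - <<'E'
from h import *
robot.move_straight(tcp(.0005,.172,.006),vel=.05)
p,o=pose(.0005,.172,.008);robot.move_straight(p,vel=.05,attitude=o);robot.sleep(.2)
b=ft(10);print(b.round(3));np.save('bias.npy',b)
for z in(.004,.003,.002,.001,0,-.001,-.002,-.003):
    p,o=pose(.0005,.172,z);robot.move_straight(p,vel=.03,attitude=o);w=ft(5)-b
    s=robot.sense();print(z,s['t'],(s['tcp_pos']-p).round(4),w.round(2))
    if w[3]>.5 or w[2]>2.8:break
E
```

```text
[ 0.208  0.315 -1.521 -0.002  0.006 -0.004]
0.004 12.825 [-0.0001 -0.0001 -0.0003] [-0.11  0.12  0.32 -0.01 -0.01  0.01]
0.003 13.1167 [ 0.  0. -0.] [-0.09 -0.37  0.12 -0.02  0.02  0.01]
0.002 13.4083 [0.0001 0.     0.    ] [ 0.29  0.18  0.27  0.04 -0.01 -0.01]
0.001 13.7 [0.0001 0.     0.0001] [ 0.16 -0.43  1.24  0.17 -0.    0.  ]
0 13.9917 [ 0.0001 -0.      0.0001] [-0.39 -1.41  2.41  0.26  0.02  0.02]
-0.001 14.2833 [ 0.0002 -0.0001  0.0001] [-0.09 -1.81  3.04  0.38  0.04  0.01]
```

```bash
cat > draw.py <<'E'
from h import *
import json
def floor(y,c=.0435,H=.009):
    if y<0: return 0.
    a=max(abs(y-c)-.004-.0025,0); return .002+max(0,H-a*np.tan(np.radians(20)))
def draw(y0,y1,off,xt=.0005,step=.004,target=2.5,b=None,vel=.03):
    b=np.load('bias.npy'); y=y0
    while y>y1+1e-6:
        y=max(y-step,y1); p,o=pose(xt,y,floor(y)+off)
        robot.move_straight(p,vel=vel,attitude=o); w=ft(4)-b
        print(round(y*1000),round(off*1000,1),w[:4].round(1),end=' | ')
        if w[2]>8 or abs(w[0])>5 or abs(w[1])>8: print('STOP',w);break
        off+=np.clip((w[2]-target)*.0005,-.0012,.002)
    json.dump([y,off],open('st.json','w'));print('\nt',robot.sense()['t']);return y,off
E
python3 - <<'E'
from draw import *
draw(.172,.112,-.003)
E
```

```text
168 -3.0 [-0.3  0.6  3.4  0.8] | 164 -2.6 [-0.6 -0.7  3.   0.6] | 160 -2.3 [-0.4 -0.8  2.7  0.5] | 156 -2.2 [-0.3 -0.9  2.4  0.5] | 152 -2.3 [-0.3 -0.5  2.3  0.5] | 148 -2.4 [-0.1 -0.9  3.   0.5] | 144 -2.1 [-0.3 -0.5  2.7  0.5] | 140 -2.0 [ 0.1 -0.5  2.7  0.4] | 136 -1.9 [-0.1 -0.7  2.   0.4] | 132 -2.2 [-0.5 -0.9  2.3  0.5] | 128 -2.3 [-0.6 -0.6  2.7  0.5] | 124 -2.2 [-0.8 -0.8  2.8  0.5] | 120 -2.1 [-0.5 -0.9  2.3  0.4] | 116 -2.1 [-0.  -0.7  2.6  0.5] | 112 -2.1 [-0.3 -1.   2.2  0.5] | 
t 19.0333
```

```bash
cat >> h.py <<'E'
def cap():
    f=robot.grab_frame('top');im=f['image'].astype(int)
    m=(im[:,:,0]>120)&(im[:,:,2]<70)&(im[:,:,1]>.62*im[:,:,0]); m[:190]=0;m[225:]=0;m[:,:170]=0;m[:,300:]=0
    v,u=np.nonzero(m)
    if len(u)==0: return None
    p=world(f,u.mean(),v.mean(),.006)[:2]-O; q=[(world(f,k,v.mean(),.006)[:2]-O)@d*1000 for k in(u.min(),u.max())]
    return len(u),(p@x*1000).round(1),(p@d*1000).round(1),np.round(q,1),f
E
python3 - <<'E'
from draw import *
print(cap()[:4])
y,off=json.load(open('st.json'))
draw(y,.076,off)
c=cap();print(c[:4]);cv2.imwrite('pics/t3.png',cv2.resize(c[4]['image'][170:225,165:275,::-1],(770,385),interpolation=cv2.INTER_CUBIC))
E
```

```text
(825, np.float64(-9.2), np.float64(-17.0), array([ 220.4, -105.5]))
108 -2.2 [-0.1 -1.3  2.5  0.5] | 104 -2.2 [ 0.1 -0.5  2.9  0.5] | 100 -2.0 [ 0.  -0.4  2.1  0.4] | 96 -2.2 [-0.  -0.7  2.5  0.5] | 92 -2.1 [ 0.1 -0.7  2.3  0.5] | 88 -2.2 [-0.4 -0.5  2.5  0.5] | 84 -2.2 [-0.2 -0.7  2.5  0.5] | 80 -2.2 [-0.2 -0.8  2.7  0.5] | 76 -2.1 [-0.4 -0.6  2.7  0.5] | 
t 21.9333
(878, np.float64(-6.0), np.float64(-29.7), array([ 220.6, -105.4]))
```

View pics/t3.png

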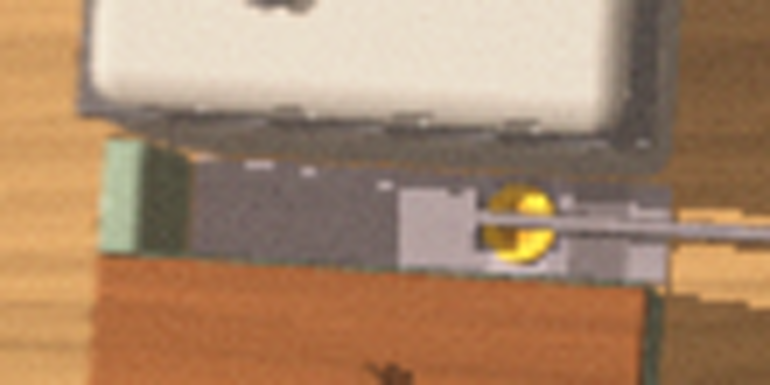

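The cap at crop (518,223) is on the hump, just ahead of the foot (482,223), and centred. I'll continue over the hump in finer steps.

Run:
```python
from draw import *
y,off=json.load(open('st.json'))
draw(y,.043,off,step=.0025)
```

```text
74 -2.0 [-0.1 -0.4  2.   0.4] | 71 -2.2 [-0.4 -0.   1.3  0.4] | 68 -2.8 [-0.2  0.6  1.9  0.6] | 66 -3.1 [-0.2  1.   1.6  0.7] | 63 -3.6 [-0.7  1.4  2.   0.8] | 61 -3.9 [-0.5  1.8  2.3  1. ] | 58 -4.0 [-0.2  1.5  2.5  1.1] | 56 -4.0 [-0.6  1.8  2.8  1. ] | 53 -3.8 [-0.3  1.1  3.2  1. ] | 51 -3.5 [-0.3  1.   2.7  0.9] | 48 -3.4 [0.2 0.6 2.5 0.7] | 46 -3.4 [-0.5 -0.3  3.   0.6] | 43 -3.1 [-0.3 -0.3  2.8  0.6] | 43 -2.9 [0.1 0.2 2.  0.6] | 
t 25.95
```

Run:
```python
from draw import *
y,off=json.load(open('st.json'))
y,off=draw(y,.010,off,step=.0025)
if y<.0101: draw(y,-.032,off,step=.004)
f=robot.grab_frame('top');cv2.imwrite('pics/t4.png',cv2.resize(f['image'][170:230,195:305,::-1],(770,420),interpolation=cv2.INTER_CUBIC))
```

```text
40 -3.2 [ 0.3 -0.1  2.1  0.7] | 38 -3.4 [0.1 0.2 3.  0.7] | 35 -3.2 [-0.2 -0.8  2.2  0.5] | 33 -3.3 [-0.2 -0.9  2.4  0.4] | 30 -3.4 [-0.  -1.1  2.7  0.4] | 28 -3.2 [-0.2 -1.1  2.7  0.4] | 25 -3.1 [-0.5 -0.9  2.7  0.5] | 23 -3.0 [-0.2 -0.8  2.1  0.4] | 20 -3.2 [-0.6 -1.3  2.   0.5] | 18 -3.5 [-0.2 -0.5  2.7  0.5] | 15 -3.4 [-0.2 -0.7  2.1  0.5] | 13 -3.6 [-0.1  0.4  3.1  0.9] | 10 -3.3 [0.2 1.4 3.2 1. ] | 10 -3.0 [-0.3  1.3  3.2  1. ] | 
t 29.9167
6 -2.6 [-0.6  0.   3.   0.7] | 2 -2.4 [-0.1 -1.4  2.5  0.5] | -2 -2.4 [0.2 0.2 2.7 0.7] | -6 -2.3 [-0.4 -0.5  2.6  0.6] | -10 -2.2 [ 0.1 -1.   2.3  0.5] | -14 -2.3 [-0.7 -0.8  2.4  0.5] | -18 -2.4 [-0.6 -0.9  2.3  0.6] | -22 -2.5 [-0.6 -0.4  2.8  0.6] | -26 -2.3 [ 0.1 -0.9  2.6  0.5] | -30 -2.2 [-0.3 -0.6  2.8  0.5] | -32 -2.1 [-0.6  0.3  2.6  0.5] | 
t 33.3833
```

View pics/t4.png

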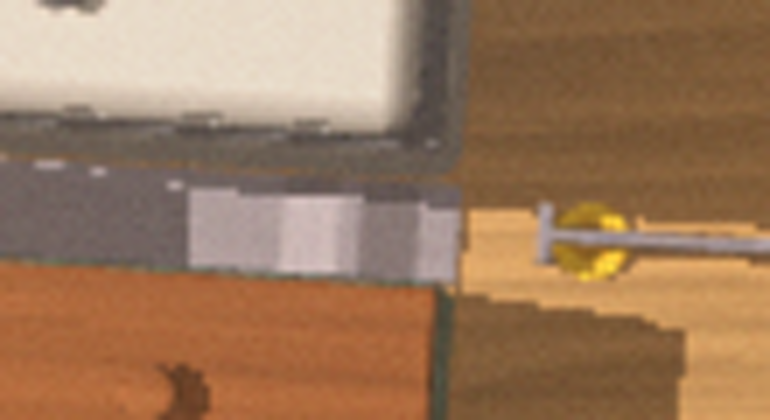

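Cap lies at crop (590,240), about 35 mm clear of the mouth edge (460). Lift the hook and set it down to the side.

Run:
```python
from h import *
p,o=pose(.0005,-.029,0.0);robot.move_straight(p,vel=.03,attitude=o)
p,o=pose(.0005,-.029,.07);robot.move_straight(p,vel=.12,attitude=o)
robot.move_straight(tcp(-.09,-.10,.07),vel=.12,attitude=ori)
robot.move_straight(tcp(-.09,-.10,.008),vel=.1);robot.sleep(.2)
b=ft(8)
for z in(.004,.002,.001,.0,-.001,-.002):
    robot.move_straight(tcp(-.09,-.10,z),vel=.03);w=ft(5)-b;print(z,w.round(2))
    if w[2]>3:break
robot.sleep(.1);robot.grip(1.0);robot.sleep(.2)
s=robot.sense();print(s['t'],s['tcp_pos'],s['opening'])
robot.move_straight(s['tcp_pos']+[0,0,.13],vel=.12);robot.sleep(.2)
f=robot.grab_frame('wrist');g=robot.grab_frame('side');print(robot.sense()['t'])
a=cv2.resize(f['image'],(400,300));c=cv2.resize(g['image'][130:280,190:390],(400,300),interpolation=cv2.INTER_CUBIC)
t=robot.grab_frame('top')['image'][150:300,170:470];t=cv2.resize(t,(600,300),interpolation=cv2.INTER_CUBIC)
out=np.zeros((600,800,3),np.uint8);out[:300,:400]=a;out[:300,400:]=c;out[300:,:600]=t
cv2.imwrite('pics/e.png',out[:,:,::-1])
```

```text
0.004 [-0.22  0.    0.56 -0.   -0.01  0.01]
0.002 [-0.45 -0.08  0.32 -0.02  0.01  0.01]
0.001 [ 0.06  0.24 -0.05 -0.02 -0.04  0.  ]
0.0 [ 0.17  0.69  0.24  0.02 -0.03 -0.01]
-0.001 [-2.52  0.71  9.36  0.21  0.5  -0.  ]
39.0333 [ 0.46384736 -0.23810852  0.01557432] 1.0036244796822706
40.5667
```

View pics/e.png

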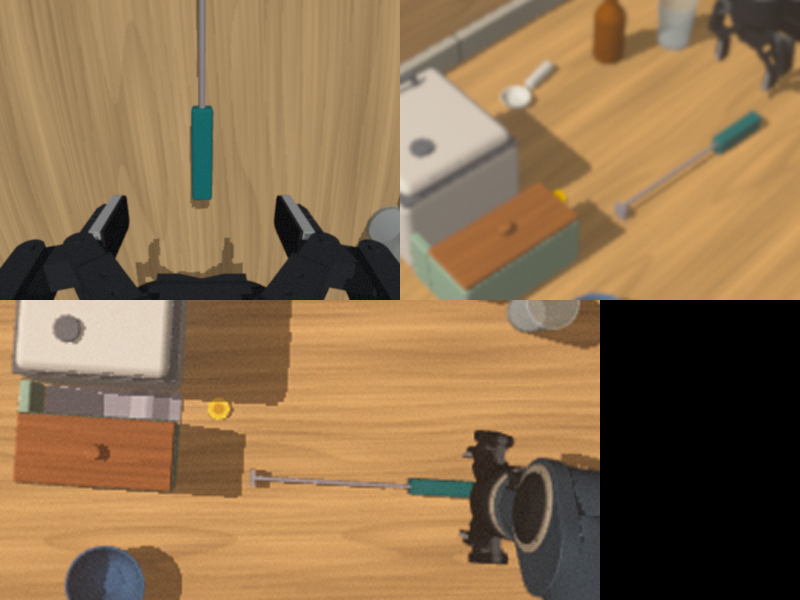

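The hook stands level on its base. The cap is at (219,409), clear of the mouth at x=182, and nothing else has moved. Handing in.

```bash
python3 -c "
from plant import robot
print(robot.sense()['t'],robot.close_job())"
```

```text
the job is handed in; nothing more can be done
40.6167 None
```

I drew the cap out of the gap with the hook and set the hook down on its base. I handed the job in at 40.6 s of the 72 s allowed.

- **Draw:** I gripped the hook by its handle and lowered the foot behind the cap. I kept about 2–3 N on the lining while drawing; the highest sampled reading was 3.4 N. The foot followed the hump, which is about 9 mm high and centred near y = 43. Sideways force stayed within noise, under 1 N, so there was no sign of pressing on the cooker or bin.
- **Last pictures:** The cap lies on the open ledge about 34 mm clear of the mouth. It looks flat, but I judged that from the pictures and did not measure it. The hook stands on its base, well clear of the cap and the gap. The bystanders in view look undisturbed; the lunch box and paddle were outside the final pictures. The arm is clear of everything.
- **What went less smoothly:**
    - My first touch-down was level and probably pressed the handle's base on the ledge at about 4 N, so I tilted the foot down 1.5° for the draw.
    - Setting the hook down peaked at about 9 N on the ledge.
    - My colour-based check of the cap's position gave wrong values because it picked up wood pixels. I ignored it and used the pictures instead.

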